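# Hang up the ear defenders, then pry the parts chest open

## Task

The ear defenders have been left standing on the lid of the grey parts chest: pick them up and hang them over the steel bar of the rail stand, band across the bar with one cup on each side, set down gently rather than dropped. Then open the chest by lifting the lip of its lid, and swing the lid right back to its stop without forcing it, so that it stays open. Leave everything else on the bench as it is, and do not tip over or drop the ear defenders.

Things in the scene. Friction and masses are not known exactly. Their poses are not given: they have to be found in the camera images.
- ear_defenders: black ear defenders, about 220 g, upright on two cups, band arching above. Origin: centre of the underside; y from cup to cup, x across the band. 140 high, 160 over the cups. Cup with pad 58 (x) x 43 (y) x 75 high; 74 between the pads. Band 28 wide (x), 6 thick, centreline (y, z) = (66, 70) (66, 96) (50, 122) (22, 136) and mirrored, flat on top from y = -22 to 22
- crown (a point): middle of the band's underside, 133 above the ear defenders' origin; same axes. The bar must pass under it along x, so fingers that pinch the band across its width sit clear of the bar 30 to 40 off this middle in y
- chest: fixed grey sheet-metal parts chest, 170 (x) x 220 (y) x 85 high, origin: centre of its underside; front faces its own -x. Its lid, a flat plate 200 (x) x 226 (y) x 12 thick, top at 97, overhangs the front by 30 as a lip (x = -115 to -85, underside at 85); there is no handle
- lid (a joint): angle of the chest's lid: 0 shut, grows as it swings up and back, end stop at 1.75 (slightly past upright). Stiff hinge: the lid stays where it is left; lifting it at the lip takes about 5 N
- lid_lip (a point): middle of the lower front edge of the lid's lip; moves with the lid, 200 from the hinge axis
- lid_hinge (a point): middle of the lid's hinge axis, which runs along the chest's y at the back top edge (chest x = 85, z = 85); fixed, axes as the chest
- rail: fixed steel rail stand, origin: centre of the underside of its base plate (130 (x) x 260 (y) x 12 thick). Two posts at y = -115 and 115 carry a horizontal round bar along y, 18 in diameter, its top 169 above the bench and its ends level with the posts
- bar_mid (a point): middle of the top line of the bar, 169 above the bench; axes as the rail stand (bar along y)
- carburettor: bystander to be left alone: carburettor, metal, about 60 x 105 x 83, upright; origin: centre of its underside
- spray_can: bystander to be left alone: upright can, diameter 56, 140 tall; origin: centre of its underside
- screwdriver: bystander to be left alone: screwdriver lying flat, 180 long
- spanner: bystander to be left alone: open spanner lying flat, 170 long
- flywheel: bystander to be left alone: dark steel disc, diameter 110, 26 thick, lying flat; origin: centre of its underside
- grease_jar: bystander to be left alone: jar, diameter 70, 80 tall; origin: centre of its underside
Things that resemble listed ones, but are neither listed nor needed, are in the scene too. What is shaped like the ear_defenders but pink or turquoise is not meant.

How it is judged:
By the outcome, as a careful person would: the job done as asked, in the order asked, and still so for the second after the job is handed in, with the robot touching nothing.
It also fails if it takes over 62 s, if anything falls off the work surface, if the arm or the gripper's body presses on something with over 40 N, if the wrist force passes 120 N, or if a joint passes its speed limit or range.

## Robot

A 6-joint arm with a two-finger parallel gripper is mounted at the origin on the work surface. World frame = base frame: x ahead of the robot, y to its left, z up, the work surface at z = 0. Lengths are in m, angles in rad, forces in N, time in s.
With the tool pointing down it reaches from about 0.35 to 0.975 m from the base axis. Payload 4.9 kg.
Tool frame: the origin (TCP) lies at the very end of the fingers, on their centre line; the grasp point (between the pads) lies 19 mm behind it; z points along the fingers, y is the line along which they close (so a half turn about z gives the same grasp; the last joint's range is limited). The gripper opens to 85 mm and grips with 20 to 120 N. Pads are 22 mm wide; open, the fingers measure 114 mm over their backs; the gripper's body (76 mm by 85 mm) begins 54 mm behind the grasp point. The pads swing forward as they close: fully open they stand 13 mm farther back than shut.
Start: joints at [-1.323, 0.053, 1.613, -0, 1.476, -0.119], TCP at [0.224, -0.583, 0.231] pointing down, gripper open.
Joint ranges: [-3.01, 3.01], [-1.01, 2.22], [0.06, 2.58], [-1.02, 4.17], [0.09, 2.62], [-3.14, 3.14]. Speed limits (rad/s): [2.57, 2.57, 3.14, 3.14, 3.14, 3.14].

## Interface

Orientations are given as a unit quaternion [w, x, y, z].
In Python, from plant import manip gives the robot as it stands.
- The arm moves only by the shell command python3 -m pendant 'ROWS'. ROWS is JSON, a list of rows, each a list of 3 entries, a list of its own where there are three numbers: the opening, from 0 (shut) to 1 (fully open), then the shift along the tool's x, y, z in units of 12 cm (1.0 is 12 cm), then the turn about the tool's z in units of pi rad (1.0 is pi rad). In form: [[gripper, [dx, dy, dz], roll], ...]. A call has 1 to 10 rows; each row is the pose to reach, as a shift and turn from the pose commanded when the call began, along the tool's axes at that moment, turning the shorter way round; what a row does not reach only later rows make up. A row lasts 1/10 s, in which the tool goes at most 50 mm and 8.59 degrees, less where a joint would pass 70% of its speed; a pose out of reach is approached as far as the arm can. A call with a number of a shift or a turn outside -1 to 1 is refused whole. A call with a gripper value outside its range is refused whole. The fingers move at their own pace and stop on an object; the grip force is fixed at half the most. Time passes only in rows, so rows that repeat a pose let the fingers close. It gives the time, the measured TCP pose, the force, the opening and the grip force at its end, in the units of the state.
- manip.state(): the state, without advancing time (a new reading comes with each control period).
- manip.grab_frame(name): name is "scene" or "top"; returns a dict with "img" (384x512x3 uint8, red, green, blue), "fx", "fy", "cx", "cy" (pixels), "D" ([k1, k2, p1, p2, k3] as OpenCV has them; the pictures are not rectified), "eye" and "rotation" of the camera in the world. Camera axes: x right, y down, z forward; pixel columns grow to the right and rows downward; lengths in m; the calibration is good to about 2 mm. A picture is of the moment at which its call begins. There is no depth.
- manip.job_done(): hands the job in; it is judged then, once.
The state is a dict: "time": time; "joint_pos": joint angles; "joint_vel": joint speeds; "joint_efforts": joint torques, N m; "tool_pos": TCP position; "tool_rot": TCP orientation; "contact_force": force on the tool from outside, world axes, zero at the start; "ft_torque": the same for the moment, N m; "gripper_width": opening from 0.0 (shut) to 1.0 (fully open); "grasp_force": force on a finger pad.
Only numpy, scipy, OpenCV 4.12 (cv2) and the standard library are available. Lean on these libraries where they do the work, as an engineer would, in place of code of your own. Each camera call takes 0.05 s, during which the arm holds its last target. There are 200 camera calls.

## Working session

There is one attempt and no reset: what is moved stays moved. The work goes in short steps, Python scripts to look and compute and a shell command to move; the robot and the scene stay as the last step left them, time stands still between calls to the robot, and variables do not carry over. Pictures are saved under pics/ and viewed, at most 10 in all, crops included, and the job is handed in when it is done.

```bash
mkdir -p pics; ls; python3 - <<'E'
from plant import manip
import cv2,numpy as np
for n in("scene","top"):
    f=manip.grab_frame(n);cv2.imwrite(f"pics/{n}0.png",f["img"][:,:,::-1]);print(n,{k:np.round(v,4).tolist() for k,v in f.items() if k!="img"})
print(manip.state())
E
```

```text
pics
scene {'fx': 362.1124, 'fy': 362.1124, 'cx': 252.8773, 'cy': 189.7158, 'D': [-0.0656, 0.0, 0.0, 0.0, 0.0], 'eye': [1.0536, 0.5968, 0.6486], 'rotation': [-0.1664, 0.299, 0.826, -0.4479]}
top {'fx': 384.6516, 'fy': 384.6516, 'cx': 253.3482, 'cy': 185.4587, 'D': [-0.0029, 0.0, 0.0, 0.0, 0.0], 'eye': [0.4749, 0.0152, 0.9874], 'rotation': [0.0199, -0.6984, 0.7143, -0.0398]}
{'time': 0.1, 'joint_pos': array([-1.32301552e+00,  5.33216476e-02,  1.61417593e+00, -1.89597220e-05,
        1.47600267e+00, -1.18986449e-01]), 'joint_vel': array([-0.00088651, -0.00197649, -0.00484872, -0.00316271, -0.00165147,
        0.00063147]), 'joint_efforts': array([ 1.38840551e-04, -3.94904959e+01, -3.71362174e+01, -1.87529422e-04,
        3.90138390e-03, -1.27566838e-05]), 'tool_pos': array([ 0.22398646, -0.58287115,  0.23015537]), 'tool_rot': array([-9.51212085e-04,  9.83231680e-01,  1.82358310e-01, -7.07962309e-05]), 'contact_force': array([ 0.48029499,  0.01584985, -0.69183634]), 'ft_torque': array([ 0.00437414, -0.02158451, -0.02106051]), 'grasp_force': 0.0, 'gripper_width': 0.9998910727920169}
```

View pics/scene0.png

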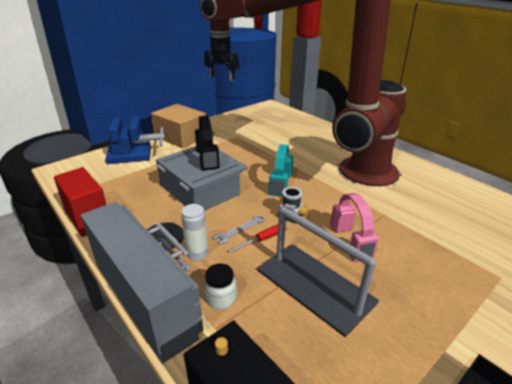

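View pics/top0.png

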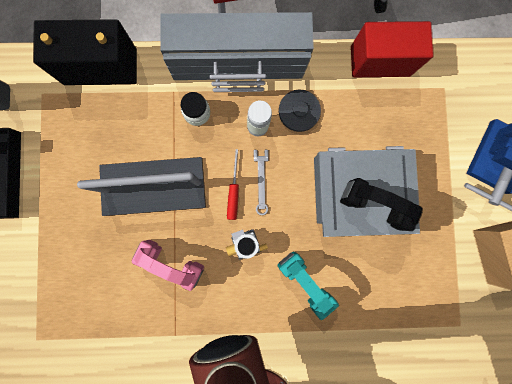

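The scene shot shows the black ear defenders on the chest at (207,148), and the rail bar running from (283,210) to (372,262). In the top shot the band is at (381,203), the lid at x 316–421 and y 148–236, and the bar from (80,184) to (202,176). I'll zoom in on both.

```bash
cat > h.py <<'E'
import numpy as np,cv2
from plant import manip
from scipy.spatial.transform import Rotation as R
def q2R(q): return R.from_quat([q[1],q[2],q[3],q[0]]).as_matrix()
def cam(n): 
    f=manip.grab_frame(n); f["K"]=np.array([[f["fx"],0,f["cx"]],[0,f["fy"],f["cy"]],[0,0,1.]]); 
    f["R"]=q2R(f["rotation"]) if np.size(f["rotation"])==4 else np.array(f["rotation"]); f["D"]=np.array(f["D"],float); f["eye"]=np.array(f["eye"]); return f
def ray(f,uv):
    p=cv2.undistortPoints(np.array(uv,float).reshape(-1,1,2),f["K"],f["D"]).reshape(-1,2)
    d=np.c_[p,np.ones(len(p))]@f["R"].T; return d/np.linalg.norm(d,axis=1)[:,None]
def onplane(f,uv,z):
    d=ray(f,uv); return f["eye"]+d*((z-f["eye"][2])/d[:,2])[:,None]
def proj(f,P):
    r=cv2.Rodrigues(f["R"].T)[0]; return cv2.projectPoints(np.array(P,float).reshape(-1,1,3),r,-f["R"].T@f["eye"],f["K"],f["D"])[0].reshape(-1,2)
def tri(fa,ua,fb,ub):
    da,db=ray(fa,ua),ray(fb,ub); out=[]
    for a,b in zip(da,db):
        t=np.linalg.lstsq(np.c_[a,-b],fb["eye"]-fa["eye"],rcond=None)[0]
        pa,pb=fa["eye"]+t[0]*a,fb["eye"]+t[1]*b; out.append(np.r_[(pa+pb)/2,np.linalg.norm(pa-pb)])
    return np.array(out)
E
python3 - <<'E'
from h import *
s=cam("scene");t=cam("top")
print(proj(t,[manip.state()["tool_pos"]]),proj(s,[manip.state()["tool_pos"],[0,0,0]]))
def crop(f,x,y,w,h,k):
    c=cv2.resize(f["img"][y:y+h,x:x+w,::-1],None,fx=k,fy=k,interpolation=cv2.INTER_CUBIC)
    for i in range(0,w,10):cv2.putText(c,str(x+i),(i*k,8),0,.3,(0,255,255)) if i%20==0 else 0
    for i in range(0,h,10):cv2.putText(c,str(y+i),(0,i*k+4),0,.3,(0,255,255)) if i%20==0 else 0
    return c
a=crop(t,305,135,130,112,3);b=crop(s,150,105,100,112,4)
a=cv2.resize(a,(400,345));a=crop(t,305,140,133,100,3);b=crop(s,150,110,100,100,4)
c=crop(t,70,140,133,80,3);d=crop(s,255,195,133,100,3)
im=np.zeros((600,800,3),np.uint8)
im[:300,:399]=a;im[:400-100,400:800]=b[:300];im[300:540,:399]=c;im[300:,400:799]=d
cv2.imwrite("pics/z.png",im)
E
```

```text
[[551.70596302 339.51400132]] [[221.18612695  81.61125392]
 [368.10564983 170.57874311]]
```

View pics/z.png

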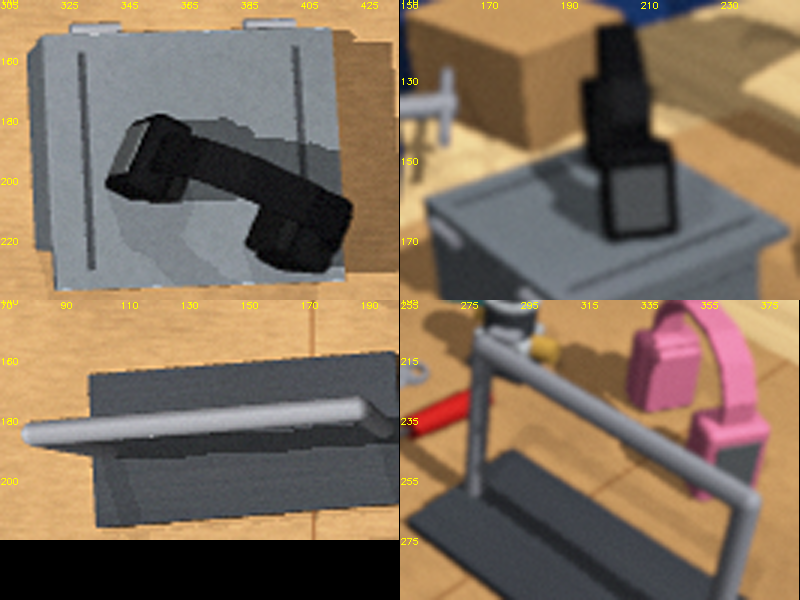

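Zoomed: the lid hinges are at the far (+x) edge, at about (335,150) and (400,150) in the top view, so the lip faces the robot. The cup with a grey outer face is at top (347,190) and scene (210,160). The bar ends are at top (78,184)/(192,176) and scene (372,262)/(282,208).

```bash
python3 - <<'E'
from h import *
np.set_printoptions(precision=4,suppress=True)
s=cam("scene");t=cam("top")
P=tri(t,[[78.5,184.6],[191.7,176]],s,[[372.3,261.7],[282.3,208.3]]);print("bar ends",P, np.linalg.norm(P[0,:3]-P[1,:3]))
L=onplane(t,[[319,151.7],[323.7,236.7],[420,233.7],[415.3,149.7]],.097);print("lid",L,[np.linalg.norm(L[i]-L[i-1]) for i in range(4)])
print("lid tri", tri(t,[[420,233.7],[323.7,236.7]],s,[[246.5,168],[194,183]]))
g=t["img"].astype(int).max(2); m=(g<50).astype(np.uint8); m[:, :335]=0;m[:170]=0;m[235:]=0;m[:,430:]=0
n,l,st,c=cv2.connectedComponentsWithStats(m);i=1+st[1:,4].argmax();print("top black",st[i],c[i])
ys=l==i
up=[];lo=[]
for u in range(372,395,2):
    r=np.where(ys[:,u])[0]; up.append([u,r.min()-.5]);lo.append([u,r.max()+.5])
print(np.array(up)[:,1],np.array(lo)[:,1])
gs=s["img"].astype(int).max(2); m=(gs<45).astype(np.uint8); q=np.zeros_like(m);q[105:172,185:225]=m[105:172,185:225]
n,l,st,c=cv2.connectedComponentsWithStats(q);i=1+st[1:,4].argmax();print("scene black",st[i],c[i])
for v in range(st[i][1],172,4):
    r=np.where(l[v]==i)[0]; print(v,r.min(),r.max(),end="; ")
# grey outer face inside the cup
for f,box in((t,(338,176,358,206)),(s,(197,146,222,172))):
    x0,y0,x1,y1=box;k=f["img"][y0:y1,x0:x1].astype(int).max(2);print();print(k if 0 else "\n".join(" ".join("%3d"%a for a in r) for r in k))
E
```

```text
bar ends [[0.5544 0.3628 0.1627 0.0007]
 [0.5666 0.1244 0.1614 0.0035]] 0.2387070368612394
lid [[ 0.6263 -0.1672  0.097 ]
 [ 0.4277 -0.1705  0.097 ]
 [ 0.429  -0.3962  0.097 ]
 [ 0.6268 -0.3969  0.097 ]] [np.float64(0.22972286558286256), np.float64(0.19862845680563582), np.float64(0.22566396950499248), np.float64(0.19783848515290106)]
lid tri [[ 0.3752 -0.3609  0.0193  0.1647]
 [ 0.4942 -0.2281  0.0335  0.1651]]
top black [ 340  178   82   53 1803] [384.7615 204.0505]
[185.5 185.5 186.5 187.5 187.5 188.5 189.5 190.5 190.5 191.5 192.5 193.5] [200.5 200.5 201.5 202.5 203.5 203.5 204.5 205.5 222.5 223.5 226.5 227.5]
scene black [196 116  23  54 605] [204.9008 140.6579]
116 205 207; 120 200 208; 124 200 209; 128 200 210; 132 196 211; 136 196 211; 140 196 211; 144 197 212; 148 196 216; 152 199 217; 156 200 217; 160 200 218; 164 200 218; 168 201 215; 
154 154 154 151 154 157 148 150 157 157 152 156 156 152 146 149 145 148 148 149
153 157 153 151 154 158 155 152 155 154 155 150 148 149 149 146 149 151 152 151
156 155 150 147 153 153 155 153 151 151 149 148 150 149 151 153 148 102  60   6
15
[... 4058 characters left out ...]

 72  70  58  38  18  19  42  68  79  86  83  83  84  83  84  82  83  80  74  65  41  33  60  98 113
 70  71  64  49  23  19  40  65  75  77  78  76  74  74  73  73  67  62  57  48  30  30  61  94 115
 84  76  68  51  25  20  34  52  58  57  56  52  50  51  47  46  43  36  32  27  23  37  68 103 115
108  98  79  58  31  18  19  31  33  33  30  30  25  23  25  28  28  32  41  50  55  72  94 116 124
122 115 100  79  55  34  20  23  36  41  49  50  55  54  61  62  65  72  85  98 101 108 117 123 118
129 126 118 107  87  68  59  66  74  85  95 101 103 103 105 104 109 111 117 122 123 121 121 114 105
126 129 127 125 115 108 105 107 110 117 122 126 125 126 126 128 128 128 127 118 116 108 103  99  99
```

```bash
python3 - <<'E'
from h import *
np.set_printoptions(precision=4,suppress=True)
s=cam("scene");t=cam("top")
print("lid tri", tri(t,[[319,151.7],[323.7,236.7],[415.3,149.7]],s,[[194,182.5],[246.8,167.8],[156.8,160.8]]))
F=tri(t,[[347.7,189.3]],s,[[210.3,159.3]]);print("face",F)
u=np.arange(372,387,2);up=[185.5,185.5,186.5,187.5,187.5,188.5,189.5,190.5];lo=[200.5,200.5,201.5,202.5,203.5,203.5,204.5,205.5]
A=onplane(t,np.c_[u,up],.235);B=onplane(t,np.c_[u,lo],.233)
for X in(A,B):
    print("slope",np.polyfit(X[:,1],X[:,0],1))
a=onplane(t,[[347,196.5],[354,181]],.160)
dx=a[1]-a[0];print("face upper edge",a,"dir",np.degrees(np.arctan2(dx[1],dx[0])))
sl=np.mean([np.polyfit(X[:,1],X[:,0],1)[0] for X in(A,B)])
d=np.array([sl,1,0])/np.hypot(1,sl)
print("band dir",d,np.degrees(np.arctan2(d[1],d[0])))
c=F[0,:3]-.08*d; c[2]=.237
print("centre from face",c,proj(t,[c]),proj(s,[c]))
mid=[np.polyval(np.polyfit(X[:,1],X[:,0],1),c[1]) for X in(A,B)];print("band edges at c.y",mid,np.mean(mid))
o=np.array([d[1],-d[0],0])
for f,n in((t,"top"),(s,"scene")):
    print(n,proj(f,[c+k*d*.022+j*o*.014 for k in(-1,1) for j in(-1,1)]).round(1).tolist())
E
```

```text
lid tri [[ 0.6239 -0.164   0.1153  0.0016]
 [ 0.4274 -0.1724  0.0885  0.0003]
 [ 0.6257 -0.3987  0.0882  0.0063]]
face [[ 0.5324 -0.2196  0.1351  0.0032]]
slope [0.389  0.6281]
slope [0.3951 0.5995]
face upper edge [[ 0.5163 -0.2116  0.16  ]
 [ 0.5497 -0.2284  0.16  ]] dir -26.76170557637661
band dir [0.365 0.931 0.   ] 68.59146463988105
centre from face [ 0.5032 -0.2941  0.237 ] [[399.2753 200.0138]] [[202.0151 117.6279]]
band edges at c.y [np.float64(0.5137317391308147), np.float64(0.48330330856284476)] 0.49851752384682974
top [[407.6, 210.5], [411.9, 197.2], [386.6, 202.8], [391.0, 189.5]]
scene [[205.0, 114.6], [196.1, 115.6], [208.1, 119.7], [198.9, 120.8]]
```

```bash
python3 -m pendant '[[1,[0.3,-0.15,-0.3],0],[1,[0.7,-0.4,-0.66],0],[1,[1,-0.5,-0.66],0],[1,[1,-0.5,-0.66],0]]'
python3 -m pendant '[[1,[0.4,-0.2,0],0],[1,[0.8,-0.4,0],0],[1,[1,-0.55,0],0],[1,[1,-0.55,0],0]]'
python3 -m pendant '[[1,[0.4,-0.2,0],0],[1,[0.8,-0.4,0],0],[1,[1,-0.55,0],0],[1,[1,-0.55,0],0]]'
python3 -m pendant '[[1,[0.21,-0.05,0],-0.04],[1,[0.21,-0.05,0],-0.09],[1,[0.21,-0.05,0],-0.14],[1,[0.21,-0.05,0],-0.19],[1,[0.21,-0.05,0],-0.247],[1,[0.21,-0.05,0],-0.247],[1,[0.21,-0.05,0],-0.247]]'
python3 - <<'E'
from h import *
s=cam("scene");t=cam("top")
im=np.hstack([cv2.resize(t["img"][130:250,300:440],None,fx=3,fy=3),cv2.resize(s["img"][60:180,150:270],None,fx=3,fy=3)])
cv2.imwrite("pics/g1.png",im[:,:,::-1])
st=manip.state();print(st["tool_pos"],st["tool_rot"],st["joint_pos"])
E
```

```text
time: 0.8
tool_pos: [0.3177, -0.4827, 0.3142]
tool_rot: [0.002, 0.983, 0.184, 0.001]
contact_force: [0.3, -1.1, 0.0]
gripper_width: 1.0
grasp_force: 0.0
time: 1.2
tool_pos: [0.4048, -0.3769, 0.3101]
tool_rot: [-0.001, 0.983, 0.185, 0.0]
contact_force: [-0.6, -0.3, -0.2]
gripper_width: 0.999
grasp_force: 0.0
time: 1.6
tool_pos: [0.4927, -0.2729, 0.3099]
tool_rot: [-0.001, 0.983, 0.185, -0.0]
contact_force: [-0.1, 0.0, -0.6]
gripper_width: 0.998
grasp_force: 0.0
time: 2.3
tool_pos: [0.5119, -0.262, 0.31]
tool_rot: [-0.0, 0.842, 0.54, -0.0]
contact_force: [-0.1, -0.9, -0.2]
gripper_width: 1.002
grasp_force: 0.0
[ 0.51212999 -0.26155991  0.31015383] [-1.36748020e-04  8.41847372e-01  5.39715569e-01 -2.96638999e-04] [-6.01369962e-01 -1.00255538e-01  1.63328808e+00 -4.40587901e-04
  1.60904275e+00 -1.70788858e-01]
```

View pics/g1.png

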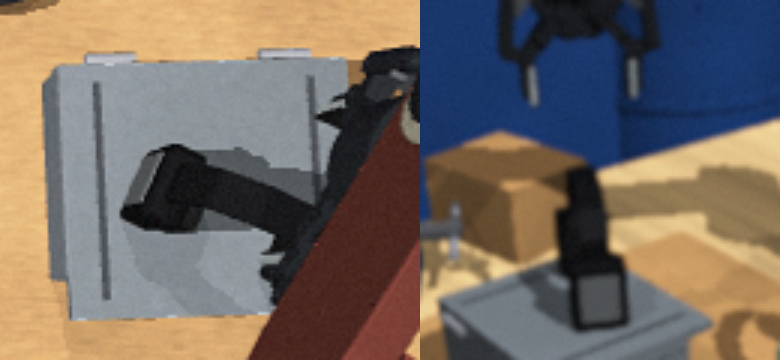

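The fingers (view x ≈532 and 632, middle ≈583) straddle the band (≈583) above it. Descend and close.

```bash
python3 -m pendant '[[1,[0,0,0.2],0],[1,[0,0,0.4],0],[1,[0,0,0.6],0],[1,[0,0,0.75],0],[1,[0,0,0.88],0],[1,[0,0,0.88],0],[1,[0,0,0.88],0]]'
python3 -m pendant '[[0.7,[0,0,0],0],[0.5,[0,0,0],0],[0.4,[0,0,0],0],[0.3,[0,0,0],0],[0.2,[0,0,0],0],[0.1,[0,0,0],0],[0,[0,0,0],0],[0,[0,0,0],0],[0,[0,0,0],0],[0,[0,0,0],0]]'
python3 -m pendant '[[0,[0,0,-0.05],0],[0,[0,0,-0.1],0],[0,[0,0,-0.15],0],[0,[0,0,-0.15],0],[0,[0,0,-0.15],0]]'
python3 - <<'E'
from h import *
s=cam("scene");t=cam("top")
im=np.hstack([cv2.resize(t["img"][130:250,300:440],None,fx=3,fy=3),cv2.resize(s["img"][80:200,140:260],None,fx=3,fy=3)])
cv2.imwrite("pics/g2.png",im[:,:,::-1])
st=manip.state();print(st)
E
```

```text
time: 3.1
tool_pos: [0.5127, -0.2607, 0.2052]
tool_rot: [0.0, 0.841, 0.541, -0.0]
contact_force: [0.3, -0.1, 0.7]
gripper_width: 1.004
grasp_force: 0.0
time: 4.1
tool_pos: [0.5131, -0.2606, 0.2057]
tool_rot: [0.001, 0.841, 0.541, 0.0]
contact_force: [0.7, 0.4, 6.1]
gripper_width: 0.316
grasp_force: 59.1
time: 4.6
tool_pos: [0.5126, -0.2604, 0.2228]
tool_rot: [-0.0, 0.841, 0.541, -0.0]
contact_force: [0.1, -0.2, -1.4]
gripper_width: 0.317
grasp_force: 58.8
{'time': 4.7, 'joint_pos': array([-5.99426614e-01, -6.00950131e-02,  1.74018642e+00, -4.76743708e-05,
        1.46227883e+00, -1.71381218e-01]), 'joint_vel': array([ 0.00015269,  0.00022766,  0.00054133, -0.00082412,  0.00010653,
        0.00068032]), 'joint_efforts': array([-3.29955938e-04, -3.56062031e+01, -3.82995307e+01, -6.61556236e-02,
       -1.06405152e-02, -2.16872277e-04]), 'tool_pos': array([ 0.51247611, -0.26032102,  0.22247495]), 'tool_rot': array([-3.48872200e-04,  8.41156469e-01,  5.40791682e-01, -1.73225185e-04]), 'contact_force': array([ 0.7927713 ,  1.29447915, -2.00415626]), 'ft_torque': array([ 0.07686605, -0.03709029,  0.03206176]), 'grasp_force': 58.77569320611656, 'gripper_width': 0.31260395953312436}
```

View pics/g2.png

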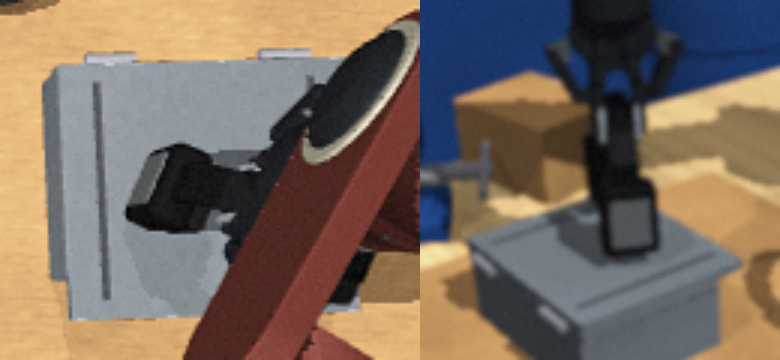

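Gripped (27 mm opening), weight about 2 N, and the ear defenders hang upright. Lift and carry to the rail.

```bash
python3 -m pendant '[[0,[0,0,-0.1],0],[0,[0,0,-0.25],0],[0,[0,0,-0.4],0],[0,[0,0,-0.55],0],[0,[0,0,-0.7],0],[0,[0,0,-0.8],0],[0,[0,0,-0.9],0],[0,[0,0,-0.9],0]]'
for i in 1; do python3 -m pendant '[[0,[0.1,-0.03,0],0],[0,[0.25,-0.07,0],0],[0,[0.4,-0.11,0],0],[0,[0.55,-0.15,0],0],[0,[0.7,-0.19,0],0],[0,[0.85,-0.23,0],0],[0,[1,-0.27,0],0]]'; done
python3 -m pendant '[[0,[0.2,-0.05,0],0],[0,[0.4,-0.11,0],0],[0,[0.6,-0.16,0],0],[0,[0.8,-0.22,0],0],[0,[1,-0.27,0],0]]'
python3 -m pendant '[[0,[0.2,-0.05,0],0],[0,[0.4,-0.11,0],0],[0,[0.6,-0.16,0],0],[0,[0.8,-0.22,0],0],[0,[1,-0.27,0],0]]'
python3 -m pendant '[[0,[0.2,-0.05,0],0],[0,[0.4,-0.11,0],0],[0,[0.6,-0.16,0],0],[0,[0.8,-0.22,0],0],[0,[0.9,-0.25,0],0],[0,[1,-0.27,0],0],[0,[1.0,-0.27,0],0]]'
python3 -m pendant '[[0,[0.12,-0.05,0],0.04],[0,[0.12,-0.05,0],0.08],[0,[0.12,-0.05,0],0.12],[0,[0.12,-0.05,0],0.16],[0,[0.12,-0.05,0],0.2],[0,[0.12,-0.05,0],0.24],[0,[0.12,-0.05,0],0.28],[0,[0.12,-0.05,0],0.32],[0,[0.12,-0.05,0],0.347],[0,[0.12,-0.05,0],0.347]]'
python3 - <<'E'
from h import *
s=cam("scene");t=cam("top")
im=np.hstack([cv2.resize(t["img"][110:260,60:260],None,fx=2,fy=2),cv2.resize(s["img"][100:300,250:450],None,fx=2,fy=2)[:300]])
cv2.imwrite("pics/g3.png",np.vstack([np.hstack([t["img"][100:300,:300],s["img"][80:280,200:500]])])[:,:,::-1])
st=manip.state();print({k:np.round(v,4) for k,v in st.items()})
E
```

```text
time: 5.5
tool_pos: [0.5133, -0.2609, 0.3333]
tool_rot: [0.002, 0.841, 0.541, 0.001]
contact_force: [0.4, 0.2, -2.0]
gripper_width: 0.315
grasp_force: 58.9
time: 6.2
tool_pos: [0.5326, -0.136, 0.3292]
tool_rot: [-0.001, 0.841, 0.541, -0.001]
contact_force: [-0.1, -0.0, -1.1]
gripper_width: 0.314
grasp_force: 58.9
time: 6.7
tool_pos: [0.5526, -0.0132, 0.3293]
tool_rot: [-0.001, 0.841, 0.541, -0.001]
contact_force: [1.3, 0.6, -1.7]
gripper_width: 0.311
grasp_force: 58.9
time: 7.2
tool_pos: [0.5728, 0.1093, 0.3293]
tool_rot: [-0.001, 0.841, 0.541, -0.001]
contact_force: [0.1, -0.6, -1.4]
gripper_width: 0.311
grasp_force: 58.9
time: 7.9
tool_pos: [0.5938, 0.2311, 0.3301]
tool_rot: [-0.0, 0.841, 0.541, -0.001]
contact_force: [0.1, 0.5, -1.9]
gripper_width: 0.314
grasp_force: 59.0
time: 8.9
tool_pos: [0.5946, 0.2446, 0.3309]
tool_rot: [0.0, 1.0, 0.026, -0.0]
contact_force: [0.7, -0.1, -2.0]
gripper_width: 0.312
grasp_force: 59.1
{'time': np.float64(9.0), 'joint_pos': array([ 2.7520e-01,  5.5800e-02,  1.4459e+00, -3.0000e-04,  1.6400e+00,
        1.7925e+00]), 'joint_vel': array([ 0.0046,  0.0004, -0.0011,  0.0026,  0.0031,  0.005 ]), 'joint_efforts': array([-1.86000e-02, -4.17766e+01, -3.92557e+01,  1.19000e-02,
        6.65000e-02,  1.92000e-02]), 'tool_pos': array([0.5946, 0.2449, 0.3308]), 'tool_rot': array([ 2.000e-04,  9.996e-01,  2.680e-02, -1.000e-04]), 'contact_force': array([-0.3886,  0.4801, -2.3857]), 'ft_torque': array([-0.0257, -0.0285, -0.0095]), 'grasp_force': np.float64(59.0672), 'gripper_width': np.float64(0.3154)}
```

View pics/g3.png

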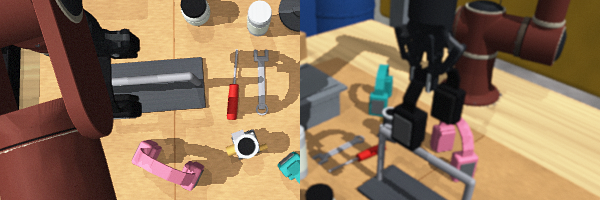

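The ear defenders now hang above the bar, with the near cup at scene crop (405,128) and the far cup at (447,103). I'll check the pose in hand numerically and with overlaid corner points.

```bash
cat > chk.py <<'E'
from h import *
import sys
def draw(name,dz=0.1082,off=.036,extra=None):
    s=cam("scene");t=cam("top");st=manip.state();p=np.array(st["tool_pos"]);q=st["tool_rot"]
    d=q2R(q)[:,0];d=d/np.linalg.norm(d);o=np.array([d[1],-d[0],0])
    org=p-off*d;org[2]=p[2]-dz
    P=[org+d*y+o*x+[0,0,z] for y in(-.08,-.037,.037,.08) for x in(-.029,.029) for z in(0,.075)]
    B=[[.5544,.3628,.169],[.5666,.1244,.169]]
    im=[]
    for f,(x,y) in((t,(70,120)),(s,(260,120))):
        k=4;c=cv2.resize(f["img"][y:y+150,x:x+100],None,fx=k,fy=k,interpolation=cv2.INTER_CUBIC)
        for u in proj(f,P):cv2.circle(c,tuple(int(v) for v in (u-[x,y])*k+k/2),3,(255,0,0),-1)
        for u in proj(f,B):cv2.circle(c,tuple(int(v) for v in (u-[x,y])*k+k/2),3,(0,255,0),-1)
        im.append(c)
    cv2.imwrite(name,np.hstack(im)[:,:,::-1]);print("org",org,"yaw",np.degrees(np.arctan2(d[1],d[0])))
if __name__=="__main__": draw(sys.argv[1])
E
python3 chk.py pics/g4.png
```

```text
org [0.55863064 0.2432873  0.22268108] yaw 3.0561458655089973
```

View pics/g4.png

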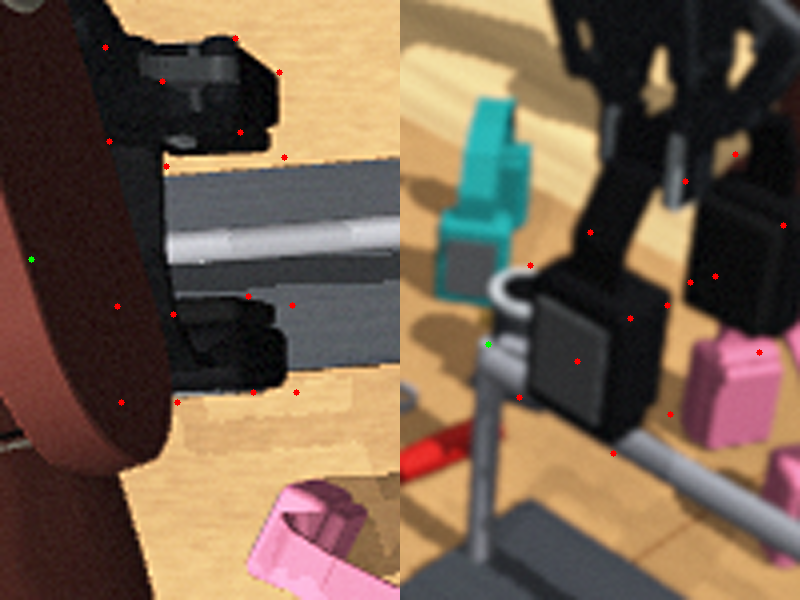

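The model corners match within a few mm, with a slight sag on the robot-side cup. Descend over the bar, slowly at the end.

```bash
python3 -m pendant '[[0,[0.015,0,0.1],0],[0,[0.015,0,0.25],0],[0,[0.015,0,0.4],0],[0,[0.015,0,0.55],0],[0,[0.015,0,0.7],0],[0,[0.015,0,0.85],0],[0,[0.015,0,0.95],0],[0,[0.015,0,1],0]]'
python3 -m pendant '[[0,[0,0,0.1],0],[0,[0,0,0.2],0],[0,[0,0,0.3],0],[0,[0,0,0.38],0],[0,[0,0,0.42],0],[0,[0,0,0.45],0],[0,[0,0,0.45],0]]'
python3 -m pendant '[[0,[0,0,0.01],0],[0,[0,0,0.02],0],[0,[0,0,0.03],0],[0,[0,0,0.04],0],[0,[0,0,0.05],0],[0,[0,0,0.05],0]]'
python3 -c "
from plant import manip;s=manip.state();print(s['contact_force'],s['ft_torque'],s['tool_pos'])"
```

```text
time: 9.9
tool_pos: [0.5956, 0.2456, 0.2086]
tool_rot: [0.0, 1.0, 0.026, -0.001]
contact_force: [0.1, 0.1, -1.8]
gripper_width: 0.312
grasp_force: 59.1
time: 10.6
tool_pos: [0.5962, 0.2457, 0.1565]
tool_rot: [0.0, 1.0, 0.026, -0.0]
contact_force: [-1.1, 0.8, -0.9]
gripper_width: 0.31
grasp_force: 59.1
time: 11.2
tool_pos: [0.5962, 0.2457, 0.1506]
tool_rot: [0.0, 1.0, 0.026, -0.0]
contact_force: [0.1, 0.4, -2.1]
gripper_width: 0.314
grasp_force: 59.1
[ 0.13960517  0.36905768 -2.13103702] [-0.01428554 -0.05362494 -0.01323536] [0.59619838 0.24569021 0.15059943]
```

```bash
python3 -m pendant '[[0,[0,0,0.01],0],[0,[0,0,0.02],0],[0,[0,0,0.03],0],[0,[0,0,0.03],0]]'
python3 -m pendant '[[0,[0,0,0.01],0],[0,[0,0,0.02],0],[0,[0,0,0.02],0]]'; python3 -m pendant '[[0,[0,0,0.01],0],[0,[0,0,0.01],0]]'; python3 chk.py pics/g5.png
```

```text
time: 11.6
tool_pos: [0.5962, 0.2457, 0.147]
tool_rot: [0.0, 1.0, 0.026, -0.0]
contact_force: [0.1, 0.2, -2.5]
gripper_width: 0.316
grasp_force: 59.1
time: 11.9
tool_pos: [0.5964, 0.2458, 0.1449]
tool_rot: [-0.0, 1.0, 0.026, 0.0]
contact_force: [-0.8, 0.5, -2.2]
gripper_width: 0.311
grasp_force: 59.1
time: 12.1
tool_pos: [0.5965, 0.2458, 0.1445]
tool_rot: [-0.0, 1.0, 0.026, 0.0]
contact_force: [-2.0, -1.4, 1.4]
gripper_width: 0.313
grasp_force: 59.6
org [0.56048278 0.24390331 0.03623415] yaw 3.0208371649283854
```

View pics/g5.png

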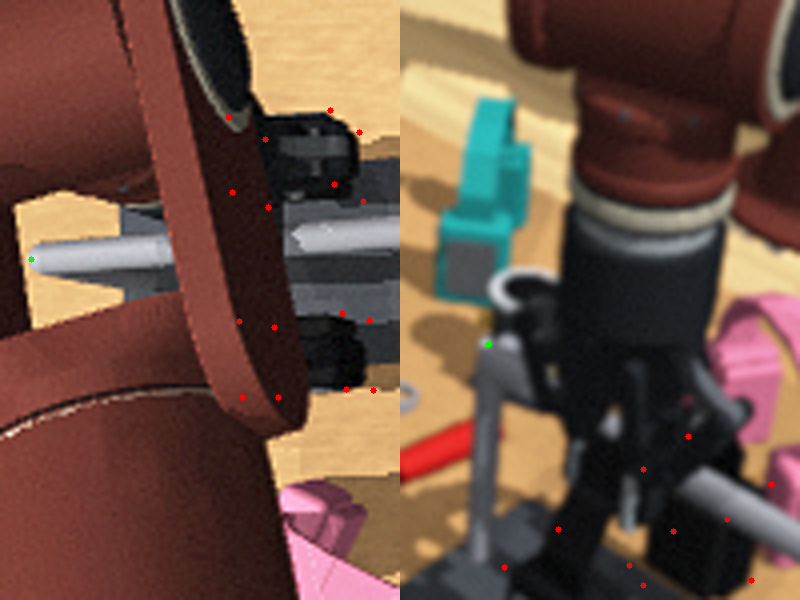

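Contact at exactly the predicted height, with one cup on each side of the bar. Settle 0.5 mm more, release and rise.

```bash
python3 -m pendant '[[0,[0,0,0.005],0],[0.36,[0,0,0.005],0],[0.4,[0,0,0.005],0],[0.5,[0,0,0.005],0],[0.65,[0,0,0.005],0],[0.8,[0,0,0.005],0],[0.8,[0,0,0.005],0],[0.8,[0,0,0.005],0],[0.8,[0,0,0.005],0]]'
python3 -m pendant '[[0.8,[0,0,-0.1],0],[0.8,[0,0,-0.2],0],[0.8,[0,0,-0.35],0],[0.8,[0,0,-0.5],0],[0.8,[0,0,-0.7],0],[0.8,[0,0,-0.9],0],[0.8,[0,0,-1],0],[0.8,[0,0,-1],0]]'
python3 - <<'E'
from h import *
s=cam("scene");t=cam("top")
cv2.imwrite("pics/g6.png",np.hstack([cv2.resize(t["img"][100:280,60:220],None,fx=2,fy=2),cv2.resize(s["img"][160:340,240:420],None,fx=2,fy=2)])[:,:,::-1])
E
```

```text
time: 13.1
tool_pos: [0.5964, 0.2458, 0.1431]
tool_rot: [-0.0, 1.0, 0.026, 0.0]
contact_force: [-0.4, -0.3, -0.5]
gripper_width: 0.802
grasp_force: 0.0
time: 13.9
tool_pos: [0.5977, 0.2462, 0.2672]
tool_rot: [-0.001, 1.0, 0.026, 0.003]
contact_force: [-0.5, -0.5, -0.3]
gripper_width: 0.8
grasp_force: 0.0
```

View pics/g6.png

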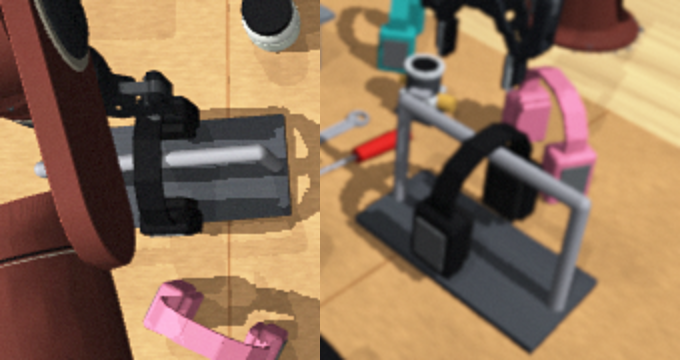

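The ear defenders hang over the bar: band across it at scene crop (500,140), one cup on each side at (440,240) and (510,190), level. Now go to the lid's lip: close the fingers and come down in front of it.

```bash
python3 -m pendant '[[0.8,[-0.05,0.1,-0.1],0],[0.8,[-0.15,0.3,-0.2],0],[0.8,[-0.25,0.5,-0.2],0],[0.5,[-0.37,0.75,-0.2],0],[0,[-0.5,1,-0.2],0]]'
python3 -m pendant '[[0,[-0.15,0.3,0],0],[0,[-0.3,0.6,0],0],[0,[-0.45,0.9,0],0],[0,[-0.5,1,0],0]]'
python3 -m pendant '[[0,[-0.15,0.3,0],0],[0,[-0.3,0.6,0],0],[0,[-0.45,0.9,0],0],[0,[-0.5,1,0],0]]'
python3 -m pendant '[[0,[-0.15,0.3,0],0],[0,[-0.3,0.6,0],0],[0,[-0.45,0.9,0],0],[0,[-0.5,1,0],0],[0,[-0.5,1,0],0]]'
python3 -m pendant '[[0,[0,0.31,0],0.017],[0,[0,0.31,0.3],0.017],[0,[0,0.31,0.6],0.017],[0,[0,0.31,0.8],0.017],[0,[0,0.31,1],0.017],[0,[0,0.31,1],0.017]]'
python3 -c "
from plant import manip;s=manip.state();print(s['contact_force'],s['joint_pos'],s['tool_pos'])"
```

```text
time: 14.5
tool_pos: [0.5415, 0.1211, 0.2865]
tool_rot: [0.0, 1.0, 0.026, -0.001]
contact_force: [1.0, -1.7, 0.5]
gripper_width: 0.471
grasp_force: 0.0
time: 14.9
tool_pos: [0.4872, -0.003, 0.2865]
tool_rot: [0.0, 1.0, 0.025, -0.001]
contact_force: [1.0, 0.6, 0.9]
gripper_width: 0.003
grasp_force: 0.0
time: 15.3
tool_pos: [0.4341, -0.1253, 0.2867]
tool_rot: [0.0, 1.0, 0.025, -0.001]
contact_force: [0.6, 0.2, -0.3]
gripper_width: 0.001
grasp_force: 0.0
time: 15.8
tool_pos: [0.3815, -0.2469, 0.2867]
tool_rot: [-0.001, 1.0, 0.025, -0.0]
contact_force: [-0.4, 0.4, -0.4]
gripper_width: 0.001
grasp_force: 0.0
time: 16.4
tool_pos: [0.3829, -0.2799, 0.1629]
tool_rot: [-0.003, 1.0, 0.001, -0.003]
contact_force: [-0.2, -0.1, -0.9]
gripper_width: 0.002
grasp_force: 0.0
[-0.20781631 -0.08308585 -0.8552615 ] [-7.88839770e-01 -2.62595877e-01  2.02042900e+00  8.78911460e-04
  1.39220513e+00  7.80497301e-01] [ 0.38289938 -0.27990334  0.16285206]
```

```bash
python3 -m pendant '[[0,[0,0,0.2],0],[0,[0,0,0.4],0],[0,[0,0,0.6],0],[0,[0,0,0.75],0],[0,[0,0,0.75],0],[0,[0.1,0,0.75],0],[0,[0.2,0,0.75],0],[0,[0.22,0,0.75],0]]'
python3 -m pendant '[[0,[0.02,0,0],0],[0,[0.04,0,0],0],[0,[0.06,0,0],0],[0,[0.06,0,0],0]]'
python3 -m pendant '[[0,[0.02,0,0],0],[0,[0.04,0,0],0],[0,[0.04,0,0],0]]'
```

```text
time: 17.2
tool_pos: [0.413, -0.2843, 0.0794]
tool_rot: [0.001, 1.0, 0.0, 0.002]
contact_force: [-0.6, -0.3, 0.7]
gripper_width: 0.001
grasp_force: 0.0
time: 17.6
tool_pos: [0.4176, -0.2834, 0.0771]
tool_rot: [-0.0, 1.0, -0.0, -0.0]
contact_force: [0.9, -0.4, 0.7]
gripper_width: -0.002
grasp_force: 0.0
time: 17.9
tool_pos: [0.4185, -0.2833, 0.0769]
tool_rot: [-0.001, 1.0, -0.0, -0.005]
contact_force: [-16.0, 1.6, 10.1]
gripper_width: -0.002
grasp_force: 8.1
```

Contact with the lip at TCP x ≈ 0.418, 16 N push, and friction ratio of at least 0.6. Raise along the arc with light preload.

```bash
python3 -m pendant '[[0,[0.02,0,-0.03],0],[0,[0.025,0,-0.06],0],[0,[0.025,0,-0.09],0],[0,[0.025,0,-0.12],0],[0,[0.03,0,-0.15],0],[0,[0.03,0,-0.15],0]]'
python3 - <<'E'
from h import *
t=cam("top");s=cam("scene")
cv2.imwrite("pics/l1.png",np.hstack([cv2.resize(t["img"][130:250,300:440],None,fx=2,fy=2),cv2.resize(s["img"][80:200,130:270],None,fx=2,fy=2)])[:,:,::-1])
print(manip.state()["contact_force"])
E
```

```text
time: 18.5
tool_pos: [0.4194, -0.2832, 0.0921]
tool_rot: [-0.001, 1.0, -0.0, -0.008]
contact_force: [-18.5, -4.3, 1.3]
gripper_width: 0.001
grasp_force: 9.3
[-18.65140509  -3.56619162   0.22557634]
```

View pics/l1.png

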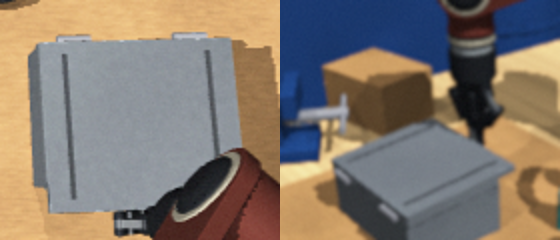

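The push held: in the scene half the lip's right corner is at (513,168), i.e. raised slightly. From here I'll track the lid angle numerically, from that corner's ray onto the plane of the lid's side.

```bash
cat > ang.py <<'E'
from h import *
def ang():
    s=cam("scene");hsv=cv2.cvtColor(s["img"],cv2.COLOR_RGB2HSV).astype(int)
    m=((hsv[...,1]<60)&(hsv[...,2]>85)&(hsv[...,2]<200)).astype(np.uint8);m[:,:150]=0;m[:,262:]=0;m[:40]=0;m[200:]=0
    m=cv2.morphologyEx(m,cv2.MORPH_OPEN,np.ones((3,3)))
    n,l,st,c=cv2.connectedComponentsWithStats(m);i=1+st[1:,4].argmax()
    v,u=np.where(l==i)
    for nm,k in(("right",u.argmax()),("upper",v.argmin())):
        if nm=="right": uv=[u.max()+.5,v[u==u.max()].mean()]
        else: uv=[u[v==v.min()].mean(),v.min()-.5]
        d=ray(s,[uv])[0];p=s["eye"]+d*((-.170-s["eye"][1])/d[1])
        print(nm,np.round(uv,1),"pt",p.round(4),"r %.3f th %.1f"%(np.hypot(.628-p[0],p[2]-.085),np.degrees(np.arctan2(p[2]-.085,.628-p[0]))))
    x=manip.state();print(x["tool_pos"].round(4),x["contact_force"].round(1),x["time"])
ang()
E
python3 ang.py
```

```text
right [246.5 163. ] pt [ 0.4307 -0.17    0.1078] r 0.199 th 6.6
upper [206.1 140.5] pt [ 0.5718 -0.17    0.2264] r 0.152 th 68.3
[ 0.4194 -0.2832  0.0921] [-19.1  -3.7   0.4] 18.65
```

It lifted about 15 mm with the finger (≈4°). Continue the arc.

```bash
python3 -m pendant '[[0,[0.005,0,-0.04],0],[0,[0.01,0,-0.08],0],[0,[0.015,0,-0.12],0],[0,[0.02,0,-0.16],0],[0,[0.03,0,-0.2],0],[0,[0.04,0,-0.24],0],[0,[0.05,0,-0.28],0],[0,[0.06,0,-0.32],0],[0,[0.07,0,-0.36],0],[0,[0.08,0,-0.4],0]]'
python3 ang.py
```

```text
time: 19.65
tool_pos: [0.4294, -0.2831, 0.1403]
tool_rot: [-0.001, 1.0, -0.001, -0.008]
contact_force: [-17.1, -1.8, 0.5]
gripper_width: -0.0
grasp_force: 8.4
right [243.5 151. ] pt [ 0.4423 -0.17    0.153 ] r 0.198 th 20.1
upper [200.  129.5] pt [ 0.5886 -0.17    0.2633] r 0.183 th 77.5
[ 0.4298 -0.2832  0.1414] [-19.2  -0.7   2.6] 19.7
```

```bash
python3 -m pendant '[[0,[0.015,0,-0.04],0],[0,[0.03,0,-0.08],0],[0,[0.065,0,-0.16],0],[0,[0.105,0,-0.24],0],[0,[0.147,0,-0.315],0],[0,[0.194,0,-0.385],0],[0,[0.245,0,-0.45],0],[0,[0.3,0,-0.51],0],[0,[0.3,0,-0.51],0]]'
python3 ang.py
```

```text
time: 20.6
tool_pos: [0.4677, -0.2832, 0.2065]
tool_rot: [-0.001, 1.0, -0.001, -0.006]
contact_force: [-19.1, 3.9, 15.3]
gripper_width: 0.0
grasp_force: 9.8
right [239.5 184.2] pt [ 0.4594 -0.17    0.0418] r 0.174 th -14.4
upper [193.  115.5] pt [ 0.6062 -0.17    0.3067] r 0.223 th 84.4
[ 0.4677 -0.2833  0.2063] [-18.8   5.2  14.6] 20.65
```

```bash
python3 -m pendant '[[0,[0,0,-0.03],0],[0,[0.05,0,-0.08],0],[0,[0.098,0,-0.135],0],[0,[0.15,0,-0.19],0],[0,[0.205,0,-0.235],0],[0,[0.26,0,-0.28],0],[0,[0.32,0,-0.325],0],[0,[0.38,0,-0.37],0],[0,[0.44,0,-0.405],0],[0,[0.44,0,-0.405],0]]'
python3 ang.py
```

```text
time: 21.65
tool_pos: [0.525, -0.2834, 0.2531]
tool_rot: [-0.0, 1.0, -0.0, 0.0]
contact_force: [-1.2, 1.4, 0.9]
gripper_width: 0.004
grasp_force: 0.4
right [239.5 184. ] pt [ 0.4594 -0.17    0.0424] r 0.174 th -14.2
upper [177.  106.5] pt [ 0.6488 -0.17    0.3406] r 0.256 th 94.7
[ 0.525  -0.2836  0.2531] [-0.6  0.2  0.3] 21.7
```

```bash
python3 - <<'E'
from h import *
s=cam("scene");np.set_printoptions(precision=1,suppress=True)
for th in(0,20,40,50,60,65,70,80,90,100):
    a=np.radians(th);P=[[.628-.2*np.cos(a)+k*np.sin(a),y,.085+.2*np.sin(a)+k*np.cos(a)] for y in(-.170,-.396) for k in(0,.012)]
    print(th,proj(s,P).ravel())
E
```

```text
0 [247.2 169.1 247.2 165.8 206.9 144.7 206.7 141.6]
20 [244.1 150.7 243.  147.7 202.7 127.7 201.5 124.9]
40 [234.6 135.4 232.4 133.2 192.7 113.4 190.5 111.2]
50 [227.4 129.7 224.7 127.9 185.6 107.9 182.9 106.2]
60 [218.8 125.6 215.6 124.5 177.2 103.9 174.1 102.7]
65 [214.  124.2 210.6 123.5 172.5 102.5 169.3 101.7]
70 [208.9 123.4 205.3 123.  167.7 101.5 164.3 101. ]
80 [198.  123.3 194.1 123.7 157.5 101.1 153.8 101.3]
90 [186.4 125.6 182.3 126.8 146.8 102.6 143.  103.5]
100 [174.5 130.2 170.4 132.2 136.  106.2 132.3 107.9]
```

The lid is at about 60°. Push on over the top, slowly.

```bash
python3 -m pendant '[[0,[0.08,0,-0.05],0],[0,[0.16,0,-0.06],0],[0,[0.24,0,-0.06],0],[0,[0.32,0,-0.06],0],[0,[0.4,0,-0.06],0],[0,[0.48,0,-0.06],0],[0,[0.54,0,-0.06],0],[0,[0.6,0,-0.06],0],[0,[0.6,0,-0.06],0]]'
python3 ang.py
python3 -m pendant '[[0,[0.05,0,0],0],[0,[0.1,0,0],0],[0,[0.15,0,0],0],[0,[0.2,0,0],0],[0,[0.24,0,0],0],[0,[0.28,0,0],0],[0,[0.28,0,0],0]]'
python3 ang.py
```

```text
time: 22.65
tool_pos: [0.5975, -0.2833, 0.2595]
tool_rot: [-0.0, 1.0, -0.0, 0.0]
contact_force: [-0.2, 0.3, 0.2]
gripper_width: 0.005
grasp_force: 0.0
right [239.5 187.5] pt [ 0.4596 -0.17    0.0294] r 0.177 th -18.3
upper [163.  107.5] pt [ 0.6861 -0.17    0.3469] r 0.268 th 102.5
[ 0.597  -0.2833  0.2594] [-0.4  0.3  0.1] 22.7
time: 23.4
tool_pos: [0.6307, -0.2836, 0.2597]
tool_rot: [0.0, 1.0, -0.0, 0.0]
contact_force: [-0.7, 0.2, 0.1]
gripper_width: -0.0
grasp_force: 0.0
right [239.5 187.5] pt [ 0.4596 -0.17    0.0294] r 0.177 th -18.3
upper [153.5 111.5] pt [ 0.7115 -0.17    0.3431] r 0.271 th 107.9
[ 0.6305 -0.2837  0.2598] [-0.1  0.5  0.6] 23.45
```

```bash
sed -i 's/m\[:,:150\]=0/m[:,:100]=0;m[:95]=0/' ang.py
python3 -m pendant '[[0,[0.02,0,0],0],[0,[0.04,0,0],0],[0,[0.06,0,0],0],[0,[0.08,0,0],0]]'
python3 -m pendant '[[0,[0.02,0,0],0],[0,[0.04,0,0],0]]'
python3 -m pendant '[[0,[0.015,0,0],0],[0,[0.03,0,0],0]]'
python3 ang.py; python3 - <<'E'
from h import *
s=cam("scene");t=cam("top")
hsv=cv2.cvtColor(t["img"],cv2.COLOR_RGB2HSV).astype(int);m=(hsv[...,1]<60)&(hsv[...,2]>60)
for u in (325,335,345,405,412):print(u,[int(v) for v in np.where(np.diff(m[90:250,u].astype(int)))[0]+90])
for th in(90,95,100):
    a=np.radians(th);P=[[.628-.2*np.cos(a)+k*np.sin(a),y,.085+.2*np.sin(a)+k*np.cos(a)] for y in(-.170,-.396) for k in(0,.012)];print(th,proj(t,P).round(1).ravel(),proj(s,P).round(1).ravel())
E
```

```text
time: 23.85
tool_pos: [0.6392, -0.2837, 0.2594]
tool_rot: [-0.0, 1.0, -0.001, -0.001]
contact_force: [-2.0, -0.0, -1.5]
gripper_width: -0.001
grasp_force: 1.2
time: 24.05
tool_pos: [0.6444, -0.2836, 0.2598]
tool_rot: [-0.0, 1.0, -0.0, -0.0]
contact_force: [-3.8, -0.7, -1.7]
gripper_width: -0.003
grasp_force: 1.2
time: 24.25
tool_pos: [0.6481, -0.2835, 0.2601]
tool_rot: [-0.0, 1.0, -0.0, -0.0]
contact_force: [-2.4, 0.9, -0.3]
gripper_width: 0.002
grasp_force: 1.1
right [239.5 187.5] pt [ 0.4596 -0.17    0.0294] r 0.177 th -18.3
upper [143.  111.5] pt [ 0.7372 -0.17    0.3494] r 0.286 th 112.4
[ 0.6483 -0.2835  0.2602] [-1.6 -0.  -0.8] 24.3
325 [132, 174, 175, 195, 214, 223]
335 [116, 194, 214, 223]
345 [110, 194, 214, 223]
405 []
412 []
90 [340.3 133.5 340.  127.1 459.3 131.4 458.9 125.2] [186.4 125.6 182.3 126.8 146.8 102.6 143.  103.5]
95 [339.8 124.4 339.4 118.3 458.4 122.4 457.7 116.4] [180.4 127.6 176.3 129.2 141.4 104.2 137.6 105.4]
100 [339.1 115.6 338.6 109.8 457.1 113.8 456.1 108. ] [174.5 130.2 170.4 132.2 136.  106.2 132.3 107.9]
```

```bash
python3 -m pendant '[[0,[0.01,0,0],0],[0,[0.01,0,0],0]]'
python3 -m pendant '[[0,[0.01,0,0],0],[0,[0.01,0,0],0]]'
python3 -m pendant '[[0,[0.01,0,0],0],[0,[0.01,0,0],0]]'
```

```text
time: 24.6
tool_pos: [0.6492, -0.2836, 0.2603]
tool_rot: [0.0, 1.0, -0.0, 0.0]
contact_force: [-1.5, 0.1, -0.6]
gripper_width: -0.001
grasp_force: 0.9
time: 24.8
tool_pos: [0.6504, -0.2835, 0.2601]
tool_rot: [0.0, 1.0, -0.0, 0.0]
contact_force: [-1.5, 0.3, -0.9]
gripper_width: 0.003
grasp_force: 0.9
time: 25.0
tool_pos: [0.6509, -0.2836, 0.26]
tool_rot: [-0.0, 1.0, -0.0, -0.001]
contact_force: [-4.8, 0.5, -0.4]
gripper_width: 0.0
grasp_force: 2.5
```

```bash
python3 -m pendant '[[0,[0.01,0,0],0],[0,[0.01,0,0],0]]'
python3 -m pendant '[[0,[0.01,0,0],0],[0,[0.01,0,0],0]]'
```

```text
time: 25.2
tool_pos: [0.6511, -0.2836, 0.26]
tool_rot: [-0.0, 1.0, -0.001, -0.002]
contact_force: [-8.2, 0.7, 1.2]
gripper_width: -0.002
grasp_force: 4.6
time: 25.4
tool_pos: [0.6512, -0.2836, 0.26]
tool_rot: [-0.001, 1.0, -0.001, -0.004]
contact_force: [-13.4, 0.8, 2.0]
gripper_width: 0.001
grasp_force: 6.7
```

The TCP has stopped and the force is ramping, so the lid is at its stop. Back away and check.

```bash
python3 -m pendant '[[0,[-0.03,0,0],0],[0,[-0.1,0,0],0],[0,[-0.3,0,0],0],[0,[-0.6,0,0],0],[0,[-0.8,0,-0.3],0],[0,[-1,0,-0.6],0],[0,[-1,0,-0.6],0]]'
python3 -m pendant '[[0,[-0.3,0.2,0],0],[0,[-0.6,0.5,0],0],[0,[-0.8,0.8,0],0],[0,[-0.8,1,0],0],[0,[-0.8,1,0],0]]'
python3 - <<'E'
from h import *
s=cam("scene");t=cam("top")
hsv=cv2.cvtColor(t["img"],cv2.COLOR_RGB2HSV).astype(int);m=(hsv[...,1]<60)&(hsv[...,2]>60)
for u in (345,360,380,400,420,440):print(u,[int(v) for v in np.where(np.diff(m[90:200,u].astype(int)))[0]+90][:4])
for th in(95,98,100.3):
    a=np.radians(th);P=[[.628-.2*np.cos(a)+.012*np.sin(a),y,.085+.2*np.sin(a)+.012*np.cos(a)] for y in(-.170,-.396)];print(th,proj(t,P).round(1).ravel())
# ear defenders still on the bar: dark blobs in scene vs. expected cup outer-face centre
k=(s["img"].max(2)<45).astype(np.uint8);k[:200]=0;k[:,:270]=0;k[320:]=0;k[:,360:]=0
n,l,st,c=cv2.connectedComponentsWithStats(k);i=1+st[1:,4].argmax();print("ear blob",st[i],c[i])
o=np.array([.5605,.2436,.036]);d=np.array([.9986,.052,0])
print(proj(s,[o+d*.08+[0,0,.037],o-d*.0585+[0,0,.037],o+[0,0,.139]]).round(1).tolist())
print(manip.state()["contact_force"],manip.state()["tool_pos"])
E
```

```text
time: 26.1
tool_pos: [0.5342, -0.2849, 0.3407]
tool_rot: [0.004, 1.0, -0.001, 0.006]
contact_force: [-0.3, 0.6, 1.7]
gripper_width: -0.003
grasp_force: 0.0
time: 26.6
tool_pos: [0.437, -0.406, 0.3318]
tool_rot: [0.001, 1.0, -0.002, 0.001]
contact_force: [-0.7, -0.4, -0.1]
gripper_width: -0.0
grasp_force: 0.0
345 [109, 194]
360 [109, 154, 155, 194]
380 [108, 193]
400 [108, 151, 152, 171]
420 [107, 146]
440 [107, 130]
95 [339.4 118.3 457.7 116.4]
98 [338.9 113.1 456.8 111.3]
100.3 [338.5 109.3 456.  107.5]
ear blob [ 270  222   79   79 2303] [313.82587929 260.52019106]
[[294.6, 281.6], [334.0, 251.2], [323.6, 227.8]]
[-0.19069903  0.51359066  0.21170649] [ 0.43797491 -0.40354874  0.33192816]
```

The lid edge lies on the 100.3° (1.75 rad) prediction. The ear defenders are still on the bar and the robot touches nothing, so I'm handing in.

```bash
python3 -c "
from plant import manip;print(manip.job_done())"
```

```text
the job is handed in; nothing more can be done
None
```

The ear defenders hang over the rail bar with one cup on each side, the chest lid stands open at its stop (about 1.75 rad), and the job was handed in at about 27 s of the 62 s allowed.

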